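# Lock the lens tray down for transport

## Robot

A 6-joint arm with a two-finger parallel gripper is mounted at the origin on the work surface. World frame = base frame: x ahead of the robot, y to its left, z up, the work surface at z = 0. Lengths are in m, angles in rad, forces in N, time in s.
With the tool pointing down it reaches from about 0.35 to 0.85 m from the base axis. Payload 8.1 kg.
Tool frame: the origin (TCP) lies between the finger pads; the fingertips stand robot.nose_length ahead of it and the grasp point (between the pads) lies 8 mm behind it (robot.nose_length is the distance from the TCP to the fingertips, in m); z points along the fingers, y is the line along which they close (so a half turn about z gives the same grasp; the last joint's range is limited). The gripper opens to 93 mm and grips with 3 to 60 N. Pads are 15 mm wide; open, the fingers measure 128 mm over their backs; the gripper's body (75 mm by 188 mm) begins 65 mm behind the grasp point.
Start: joints at [-1.34, 0.13, 1.488, -0, 1.523, -0.085], TCP at [0.186, -0.57, 0.23] pointing down, gripper open.
Joint ranges: [-2.96, 2.96], [-0.89, 2.26], [0.02, 2.5], [-1.34, 4.48], [0, 2.73], [-2.66, 2.66]. Speed limits (rad/s): [2.39, 2.39, 2.79, 3.14, 3.14, 3.14].

## Interface

Orientations are given as a 3x3 rotation matrix whose columns are the frame's x, y, z axes.
In Python, from workcell import robot gives the robot as it stands. The module is installed in compiled form; this text tells all that it offers.
- The arm moves only by the tool servo_tool, never from a script. Its arguments are lists of equal length, an entry for each row: "dp": the shift along the tool's x, y, z as a fraction of full scale, a list of three; "angular": the turn, a rotation vector about the tool's x, y, z as a fraction of full scale, a list of three; "grip": the closure, from -1 (fully open) to 1 (shut). In form: {"dp": [[tx, ty, tz], ...], "angular": [[wx, wy, wz], ...], "grip": [grip, ...]}. A call has 1 to 5 rows; each row is the pose to reach, as a shift and turn from the pose commanded when the call began, along the tool's axes at that moment; what a row does not reach only later rows make up. Full scale, the value 1, is 10 cm for a shift and 1.5 rad for a turn. A row lasts 1/10 s, in which the tool goes at most 50 mm and 8.59 degrees, less where a joint would pass 70% of its speed; a pose out of reach is approached as far as the arm can. A call with a number of a shift or a turn outside -1 to 1 is refused whole. A call with a gripper value outside its range is refused whole. The fingers move at their own pace and stop on an object; the grip force is fixed at half the most. Time passes only in rows, so rows that repeat a pose let the fingers close. It gives the time, the measured TCP pose, the force, the opening and the grip force at its end, in the units of the state.
- robot.get_obs(): the state, without advancing time (a new reading comes with each control period).
- robot.camera(name): name is "side" or "top"; returns the picture (420x560x3 uint8, red, green, blue); there is no depth.
- robot.get_calibration(name): a dict with "vfov" (degrees; the focal length in pixels is half the picture's height over the tangent of half this angle, whatever the lens; pixels are square), "cx", "cy" (the principal point, pixels), "k1" (the pictures are not rectified: a ray, as slopes to the right and down, at radius r is drawn at 1 + k1 r^2 times it, then the intrinsics apply), "rvec" (rotation vector, rad) and "tvec" (3), from world to camera coordinates, as OpenCV has them. Camera axes: x right, y down, z forward; pixel columns grow to the right and rows downward; lengths in m; the calibration is good to about 2 mm. A picture is of the moment at which its call begins. get_calibration takes no time and is no camera call.
- robot.job_done(): hands the job in; it is judged then, once.
The state is a dict: "t": time; "qpos": joint angles; "qd": joint speeds; "joint_efforts": joint torques, N m; "ee_pos": TCP position; "tcp_rot": TCP orientation; "ft_force": force on the tool from outside, world axes, zero at the start; "ft_torque": the same for the moment, N m; "width": opening from 0.0 (shut) to 1.0 (fully open); "finger_force": force on a finger pad.
Only numpy, scipy, OpenCV 4.12 (cv2) and the standard library are available. Lean on these libraries where they do the work, as an engineer would, in place of code of your own. Each camera call takes 0.05 s, during which the arm holds its last target. There are 200 camera calls.

## Task

Make the orange lens tray safe for moving the cart: swing the blue keeper bar over the tray and press its free end down until it snaps home past the sprung ball of the catch, and only then slide the red transport lock all the way to its end stop, across the bar. The height of the catch has been re-set by hand, so feel for the snap, let go to see that the ball holds the bar before you touch the lock, and do not force the bar once it is down. Leave the tray, the glass in it and everything else on the cart where they are.

Things in the scene. Friction and masses are not known exactly. Their poses are not given: they have to be found in the camera images.
- fixture: grey base plate 200 (x) x 350 (y) x 12, fixed to the cart; origin at the centre of its underside. Its z is up. The keeper bar's hinge is at its +y end, the catch at its -y end. Everything below is given in this frame. The plate may be turned about z.
- keeper (a joint): angle of the blue keeper bar, rad: near 0 shut (level over the tray, pointing to the plate's -y), pi/2 upright, up to 2.2 swung out. Stiff hinge: it stays where left. Straight bar 16 wide (x), 10 thick, 230 from hinge to tip; pinch it across its width or push it. Where it rests when home depends on the catch's height setting: anywhere from -0.07 to +0.08 rad
- keeper_hinge (a point): point on the hinge axis at the bar's mid width, fixed at x 0, y +130, z 80 of the fixture; the hinge axis is the fixture's x. The hinge fork beside it is 40 wide (x), top at z 90
- keeper_tip (a point): centre of the round steel cross nose (12 thick, no wider than the bar) at the bar's free end, 230 from the hinge
- keeper_pad (a point): centre of the yellow patch on the bar's top face (32 long, 180 from the hinge, 5 above the bar's mid-plane): the place to press the bar home. z of this point is square to the bar's top face. To pinch the bar take it 195 to 220 from the hinge, or its tip meets the palm; beside the lowered bar there is room for a finger, 30 mm to the lock's bolt or more
- catch: steel catch post; origin at fixture x 0, y -128, z 12. In it a head (26 wide, front face at y -115, top z 106 to 138) with a ledge for the bar's nose and, above it, a sprung brass ball. The nose must pass the ball: some 10 N at the patch, a snap, then hard. The head was re-set anywhere within 32 of height (ledge top z 59 to 91) and this is not measured: find it by feel
- lock (a joint): travel of the transport lock, m: 0 = bolt fully drawn back, 0.072 = end stop, bolt across the bar. It slides level towards the fixture's -x on an arm of the catch head, stays where it is left (friction about 2 N). The bolt clears the bar only when the bar is home in the catch; otherwise it butts against the bar
- tray: orange plastic lens tray 130 x 130 x 35 with four compartments, lying loose between low stops on the plate; origin at the centre of its underside, at x 0, y +10, z 12 of the fixture
- binoculars: bystander: a pair of navy field binoculars lying flat, 140 x 130 x 60; origin at the centre of its underside
- lamp_base: bystander: grey enamel lamp base, round, 130 across, 100 tall, with a black rocker switch on its side; origin at the centre of its underside
- spindle: bystander: brass focusing spindle lying on the cart, 90 long, 18 thick; origin at the centre of its underside
- screwdriver: bystander: screwdriver, 150 long; origin at the centre of its underside
- eyepiece: bystander: black eyepiece standing, 38 across, 30 tall; origin at the centre of its underside
- cup: bystander: blue cup, 68 across, 80 tall; origin at the centre of its underside
- prism: bystander: clear glass prism cube, 28, in one compartment of the tray; origin at the centre of its underside
- lens: bystander: greenish glass lens disc, 40 across, 9 thick, in another compartment of the tray; origin at the centre of its underside
- lock_zero (a point): fixed point, fixture x 105, y -82, z 140: the red lock grip, a block 14 (x) x 24 (y) x 45 tall, stands at this x minus the travel. Grip it across x at this height: the grip's top is at z 133 to 166 depending on the head's height, the carriage under it (24 x 22) ends 45 lower. A steel bolt 10 x 10 sticks out 43 from the carriage towards -x

How it is judged:
By the outcome, as a careful person would: the job done as asked, in the order asked, and still so for the second after the job is handed in, with the robot touching nothing.
It also fails if it takes over 72 s, if anything falls off the work surface, if the arm or the gripper's body presses on something with over 40 N, if the wrist force passes 120 N, or if a joint passes its speed limit or range.

## Working session

There is one attempt and no reset: what is moved stays moved. The work goes in short steps, Python scripts to look and compute and a tool call to move; the robot and the scene stay as the last step left them, time stands still between calls to the robot, and variables do not carry over. Pictures are saved under pics/ and viewed, at most 10 in all, crops included, and the job is handed in when it is done.

Besides the shell and the picture viewer there is one more tool, called as name(argument=value, ...) on one line, values as JSON. servo_tool: Moves the arm, as the interface text tells. Shift numbers are shares of 10 cm and turn numbers shares of 1.5 rad, none past 1 either way. Its arguments: {"type":"object","properties":{"dp":{"type":"array","items":{"type":"array","items":{"type":"number","minimum":-1,"maximum":1}}},"angular":{"type":"array","items":{"type":"array","items":{"type":"number","minimum":-1,"maximum":1}}},"grip":{"type":"array","items":{"type":"number"}}},"required":["dp","angular","grip"]}

```bash
mkdir -p pics
python3 - <<'E'
from workcell import robot
import cv2
for n in("side","top"):
    cv2.imwrite(f"pics/{n}0.png",robot.camera(n)[:,:,::-1]); print(robot.get_calibration(n))
print(robot.nose_length, robot.get_obs())
E
```

```text
{'vfov': 49.38122677284612, 'cx': 290.2982284876011, 'cy': 205.66370532863104, 'k1': -0.11342799671104098, 'rvec': array([ 2.27735441, -0.32879118,  0.1727261 ]), 'tvec': array([-0.55959063,  0.17241777,  1.43875937])}
{'vfov': 47.10319496168317, 'cx': 283.66020859739626, 'cy': 208.3710405071252, 'k1': 0.026576759188071633, 'rvec': array([ 2.13535434, -2.10607931,  0.21582294]), 'tvec': array([0.00235542, 0.58378248, 1.328695  ])}
0.011 {'t': 0.1, 'qpos': array([-1.34037301e+00,  1.31077448e-01,  1.48917009e+00, -1.61153101e-05,
        1.52300914e+00, -8.54391224e-02]), 'qd': array([ 0.00034372,  0.00137967, -0.00130881, -0.00095912, -0.00123739,
        0.00070774]), 'joint_efforts': array([ 1.89721459e-04, -5.61343718e+01, -4.93095267e+01,  7.70027633e-02,
        2.91366497e-02, -4.55204463e-05]), 'ee_pos': array([ 0.1862607 , -0.56983175,  0.22869739]), 'tcp_rot': array([[ 9.50528608e-01,  3.10636779e-01, -3.95717179e-04],
       [ 3.10637005e-01, -9.50527242e-01,  1.61636634e-03],
       [ 1.25962873e-04, -1.65932684e-03, -9.99998615e-01]]), 'ft_force': array([-0.33969923,  0.20027301,  0.19210681]), 'ft_torque': array([ 0.04147051,  0.01377668, -0.0639974 ]), 'finger_force': 0.0, 'width': 1.0044801735157032}
```

View pics/side0.png

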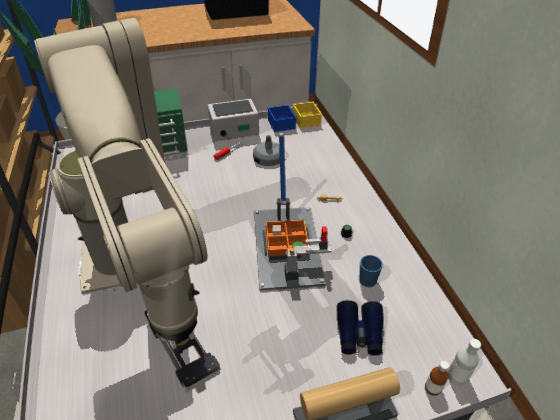

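View pics/top0.png

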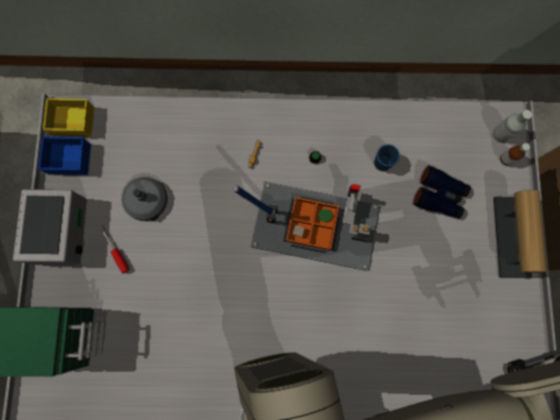

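The side view shows the fixture at about (288,245), with the blue bar upright from (283,200) to (282,135) and the red lock grip at (324,236). The top view shows the plate at about (318,226), the bar tip at (238,188) and the lock grip at (354,188). Next I'll measure from enlarged crops.

```bash
cat > h.py <<'E'
import numpy as np, cv2
from workcell import robot
def cal(n):
    c=robot.get_calibration(n); f=210/np.tan(np.radians(c['vfov']/2))
    return c,f,cv2.Rodrigues(c['rvec'])[0]
def ray(n,p):
    c,f,R=cal(n)
    d=np.array([[f,0,c['cx']],[0,f,c['cy']],[0,0,1]])
    u=cv2.undistortPoints(np.array([[p]],float),d,np.array([c['k1'],0,0,0]))[0,0]
    return -R.T@c['tvec'], R.T@np.array([u[0],u[1],1])
def onz(n,p,z):
    o,d=ray(n,p); return o+d*(z-o[2])/d[2]
def proj(n,P):
    c,f,R=cal(n)
    d=np.array([[f,0,c['cx']],[0,f,c['cy']],[0,0,1]])
    return cv2.projectPoints(np.array(P,float).reshape(-1,3),c['rvec'],c['tvec'],d,np.array([c['k1'],0,0,0]))[0][:,0]
def tri(p,q):
    o,d=ray('side',p); e,g=ray('top',q)
    s=np.linalg.lstsq(np.c_[d,-g],e-o,rcond=None)[0]
    a,b=o+s[0]*d,e+s[1]*g
    return (a+b)/2,np.linalg.norm(a-b)
E
python3 - <<'E'
import cv2,numpy as np
s=cv2.imread('pics/side0.png')[125:295,240:345];t=cv2.imread('pics/top0.png')[175:275,230:390]
a=cv2.resize(s,None,fx=3.5,fy=3.5,interpolation=cv2.INTER_CUBIC)
b=cv2.resize(t,None,fx=5,fy=5,interpolation=cv2.INTER_CUBIC)
b=np.clip(b*1.5,0,255)
cv2.imwrite('pics/side0c.png',a);cv2.imwrite('pics/top0c.png',b)
E
```

```text
[ WARN:0@0.047] global loadsave.cpp:1063 imwrite_ Unsupported depth image for selected encoder is fallbacked to CV_8U.
```

View pics/side0c.png

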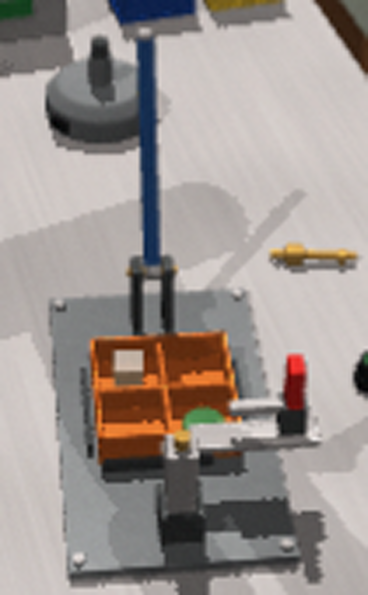

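View pics/top0c.png

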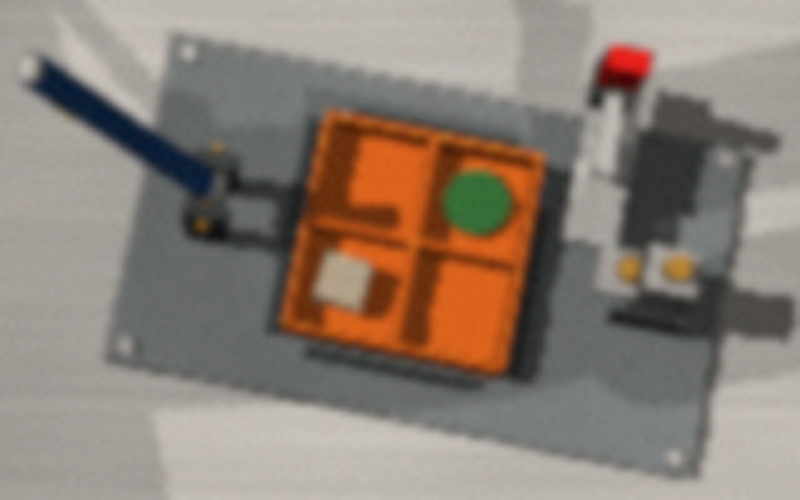

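The crops show the plate corners clearly: top crop (172,35), (750,155), (697,478), (106,358). The bar tip is at (30,68) in the top crop and (145,35) in the side crop. The lock grip's top is at (630,58) in the top crop and (295,357) in the side crop.

```bash
cat >> h.py <<'E'
T=lambda p:np.array(p)/5+[230,175]-.4
S=lambda p:np.array(p)/3.5+[240,125]-.35
E
python3 - <<'E'
from h import *
C=np.array([onz('top',T(p),.012) for p in [(172,35),(750,155),(697,478),(106,358)]]) # (+x+y)(+x-y)(-x-y)(-x+y)
ctr=C.mean(0); y=(C[0]+C[3]-C[1]-C[2]); 
x=(C[0]+C[1]-C[2]-C[3]); print(C,np.linalg.norm(y)/2,np.linalg.norm(x)/2)
a1=np.arctan2(-y[0],y[1]);a2=np.arctan2(x[1],x[0]);print('yaw',a1,a2)
Sd=np.array([onz('side',S(p),.012) for p in [(250,290),(300,563),(70,578),(50,298)]]);print('side ctr',Sd.mean(0),'top ctr',ctr)
a=(a1*350+a2*200)/550
R=np.array([[np.cos(a),-np.sin(a),0],[np.sin(a),np.cos(a),0],[0,0,1]])
o=ctr.copy();o[2]=0
for n,s,t in [('tip',(145,35),(30,68)),('griptop',(295,357),(630,55)),('balltop',(183,438),(679,268)),('balltop2',(183,438),(628,268)),('hinge',(152,265),(208,190))]:
    P,e=tri(S(s),T(t)); print(n,P,e,'fix',R.T@(P-o))
    
np.savez('f.npz',R=R,o=o)
for n,P in [('hinge',(0,.13,.08)),('lockzero',(.105,-.082,.14)),('pl',(.1,.175,.012)),('catch',(0,-.115,.12))]:
    W=o+R@P; print(n,W,(proj('top',W)[0]-[230,175]+.4)*5,(proj('side',W)[0]-[240,125]+.35)*3.5)
E
```

```text
[[ 0.67396394  0.07035454  0.012     ]
 [ 0.6053552  -0.27545017  0.012     ]
 [ 0.4135719  -0.23966061  0.012     ]
 [ 0.47853689  0.10485012  0.012     ]] 0.35155985818915403 0.1967688078968724
yaw -0.19113459426743637 -0.17956161407815618
side ctr [ 0.54479661 -0.09693413  0.012     ] top ctr [ 0.54285698 -0.08497653  0.012     ]
tip [0.58647685 0.12786194 0.28724772] 0.0013872295727606883 fix [0.00330621 0.21723715 0.28724772]
griptop [ 0.63064287 -0.18290699  0.15166341] 0.00013030529110598458 fix [ 0.10445602 -0.07991042  0.15166341]
balltop [ 0.52151161 -0.21374156  0.11506262] 0.0026026955504015476 fix [ 0.00295609 -0.13048877  0.11506262]
balltop2 [ 0.52728458 -0.19028319  0.08850707] 0.006498842591900949 fix [ 0.00426901 -0.1063662   0.08850707]
hinge [0.56921942 0.04530149 0.07836528] 0.004701556151821985 fix [0.00169239 0.13290778 0.07836528]
hinge [0.56701613 0.04275888 0.08      ] [212.96258261 189.23440033] [148.19459374 266.3419788 ]
lockzero [ 0.63078905 -0.18506125  0.14      ] [630.67163328  59.84493014] [295.03125988 368.53252737]
pl [0.67363692 0.06839103 0.012     ] [175.25543552  35.57552302] [241.06594722 282.35281498]
catch [ 0.52148543 -0.19797324  0.12      ] [651.94915909 263.85895229] [176.05935055 421.05185538]
```

servo_tool(dp=[[0,0,-0.7],[0,0,-0.7],[0,0,-0.7],[0,0,-0.7]], angular=[[0,0,-0.36],[0,0,-0.36],[0,0,-0.36],[0,0,-0.36]], grip=[-1,-1,-1,-1])

```text
t: 0.5
ee_pos: [0.1865, -0.5707, 0.3006]
tcp_rot: [[0.651, 0.759, 0.0], [0.759, -0.651, -0.001], [-0.001, 0.001, -1.0]]
ft_force: [-1.1, 1.0, 0.1]
width: 1.001
finger_force: 0.0
```

servo_tool(dp=[[0,0,-0.7],[0,0,-0.7],[0,0,-0.7],[0,0,-0.7]], angular=[[0,0,-0.352],[0,0,-0.352],[0,0,-0.352],[0,0,-0.352]], grip=[-1,-1,-1,-1])

```text
t: 0.9
ee_pos: [0.1864, -0.5706, 0.3705]
tcp_rot: [[0.18, 0.984, 0.0], [0.984, -0.18, -0.001], [-0.001, 0.001, -1.0]]
ft_force: [0.5, -0.5, -0.7]
width: 1.0
finger_force: 0.0
```

```bash
cat >> h.py <<'E'
import os
def st():
    d=np.load('f.npz');R=d['R'];o=d['o']+R@[.0015,.0015,0]
    b=robot.get_obs();r=b['tcp_rot'];p=b['ee_pos']-.008*r[:,2]
    f=R.T@(p-o); A=R.T@r
    print('t',round(b['t'],2),'grasp fix mm',np.round(f*1e3,1),'F fix',np.round(R.T@b['ft_force'],1),'w',round(b['width']*93,1),'ff',round(b['finger_force'],1))
    print('tool x,y,z in fix',np.round(A.T,3).tolist(),'q',np.round(b['qpos'],2))
    return f,A
def go(tgt):
    f,A=st(); print('dp full scale',np.round(A.T@(np.array(tgt)/1e3-f)*10,3))
E
python3 -c "
from h import *
go((0,210,370))"
```

```text
t 0.9 grasp fix mm [-261.5 -544.9  378.5] F fix [ 0.6 -0.4 -0.7] w 93.0 ff 0.0
tool x,y,z in fix [[-0.006, 1.0, -0.001], [1.0, 0.006, 0.001], [0.001, -0.001, -1.0]] q [-1.34  0.12  1.25  0.    1.77 -1.16]
dp full scale [7.534 2.658 0.077]
```

servo_tool(dp=[[0.4,0.15,0],[0.8,0.3,0],[1.0,0.35,0]], angular=[[0,0,0],[0,0,0],[0,0,0]], grip=[-1,-1,-1])

```text
t: 1.2
ee_pos: [0.2407, -0.4764, 0.3693]
tcp_rot: [[0.185, 0.983, 0.0], [0.983, -0.185, 0.001], [0.001, 0.0, -1.0]]
ft_force: [0.3, 0.3, 0.4]
width: 0.998
finger_force: 0.0
```

servo_tool(dp=[[0.4,0.15,0],[0.8,0.3,0],[1.0,0.35,0]], angular=[[0,0,0],[0,0,0],[0,0,0]], grip=[-1,-1,-1])

```text
t: 1.5
ee_pos: [0.2936, -0.3843, 0.3695]
tcp_rot: [[0.184, 0.983, 0.0], [0.983, -0.184, 0.001], [0.001, 0.0, -1.0]]
ft_force: [0.7, -0.0, 0.8]
width: 0.999
finger_force: 0.0
```

servo_tool(dp=[[0.4,0.15,0],[0.8,0.3,0],[1.0,0.35,0]], angular=[[0,0,0],[0,0,0],[0,0,0]], grip=[-1,-1,-1])

```text
t: 1.8
ee_pos: [0.3465, -0.2925, 0.3695]
tcp_rot: [[0.184, 0.983, 0.0], [0.983, -0.184, 0.001], [0.001, 0.0, -1.0]]
ft_force: [0.2, -0.9, -0.2]
width: 1.003
finger_force: 0.0
```

servo_tool(dp=[[0.4,0.15,0],[0.8,0.3,0],[1.0,0.35,0]], angular=[[0,0,0],[0,0,0],[0,0,0]], grip=[-1,-1,-1])

```text
t: 2.1
ee_pos: [0.3993, -0.2007, 0.3693]
tcp_rot: [[0.184, 0.983, 0.0], [0.983, -0.184, 0.001], [0.001, -0.0, -1.0]]
ft_force: [-0.8, 0.1, -0.1]
width: 0.998
finger_force: 0.0
```

servo_tool(dp=[[0.4,0.15,0],[0.8,0.3,0],[1.0,0.35,0]], angular=[[0,0,0],[0,0,0],[0,0,0]], grip=[-1,-1,-1])

```text
t: 2.4
ee_pos: [0.4522, -0.1089, 0.3691]
tcp_rot: [[0.184, 0.983, -0.0], [0.983, -0.184, 0.001], [0.001, -0.001, -1.0]]
ft_force: [-0.1, 0.6, 0.2]
width: 1.001
finger_force: 0.0
```

servo_tool(dp=[[0.4,0.15,0],[0.8,0.3,0],[1.0,0.35,0]], angular=[[0,0,0],[0,0,0],[0,0,0]], grip=[-1,-1,-1])

```text
t: 2.7
ee_pos: [0.5051, -0.0171, 0.3688]
tcp_rot: [[0.184, 0.983, -0.001], [0.983, -0.184, 0.001], [0.001, -0.001, -1.0]]
ft_force: [-1.1, -1.4, 0.2]
width: 1.001
finger_force: 0.0
```

servo_tool(dp=[[0.4,0.15,0],[0.8,0.3,0],[1.0,0.35,0],[1.0,0.35,0]], angular=[[0,0,0],[0,0,0],[0,0,0],[0,0,0]], grip=[-1,-1,-1,-1])

```text
t: 3.1
ee_pos: [0.5575, 0.0744, 0.3683]
tcp_rot: [[0.183, 0.983, -0.002], [0.983, -0.183, 0.001], [0.0, -0.002, -1.0]]
ft_force: [0.3, 0.6, -0.1]
width: 1.003
finger_force: 0.0
```

```bash
python3 -c "
from h import *
go((0,210,330))"
```

```text
t 3.1 grasp fix mm [-16.7 157.8 376.3] F fix [ 0.2  0.7 -0.1] w 93.2 ff 0.0
tool x,y,z in fix [[-0.003, 1.0, 0.0], [1.0, 0.003, -0.002], [-0.002, 0.0, -1.0]] q [0.04 0.02 1.36 0.   1.77 0.22]
dp full scale [0.521 0.169 0.463]
```

servo_tool(dp=[[0.4,0.17,0],[0.52,0.17,0.1],[0.52,0.17,0.5],[0.52,0.17,0.5]], angular=[[0,0,0],[0,0,0],[0,0,0],[0,0,0]], grip=[-1,-1,-1,-0.5])

```text
t: 3.5
ee_pos: [0.5806, 0.1191, 0.3127]
tcp_rot: [[0.186, 0.983, -0.011], [0.983, -0.186, -0.002], [-0.004, -0.01, -1.0]]
ft_force: [-0.3, 0.1, -1.3]
width: 0.953
finger_force: 0.0
```

servo_tool(dp=[[0,0,0.2],[0,0,0.4],[0,0,0.57],[0,0,0.57]], angular=[[0,0,0],[0,0,0],[0,0,0],[0,0,0]], grip=[-0.5,-0.5,-0.5,-0.5])

```text
t: 3.9
ee_pos: [0.5822, 0.1187, 0.2611]
tcp_rot: [[0.187, 0.982, -0.004], [0.982, -0.187, -0.001], [-0.001, -0.004, -1.0]]
ft_force: [-0.5, -0.0, 0.1]
width: 0.753
finger_force: 0.0
```

Run:
```python
from h import *
go((0,210,269))
s=robot.camera('side')[90:290,200:400,::-1];t=robot.camera('top')[100:300,180:380,::-1]
cv2.imwrite('pics/a.png',cv2.resize(np.hstack([s,t]),(800,400),interpolation=cv2.INTER_CUBIC))
```

```text
t 3.9 grasp fix mm [ -0.6 205.9 269.1] F fix [-0.5 -0.1  0.1] w 70.0 ff 0.0
tool x,y,z in fix [[0.001, 1.0, -0.001], [1.0, -0.001, -0.004], [-0.004, -0.001, -1.0]] q [ 0.11  0.11  1.46 -0.    1.58  0.3 ]
dp full scale [0.041 0.006 0.001]
```

View pics/a.png

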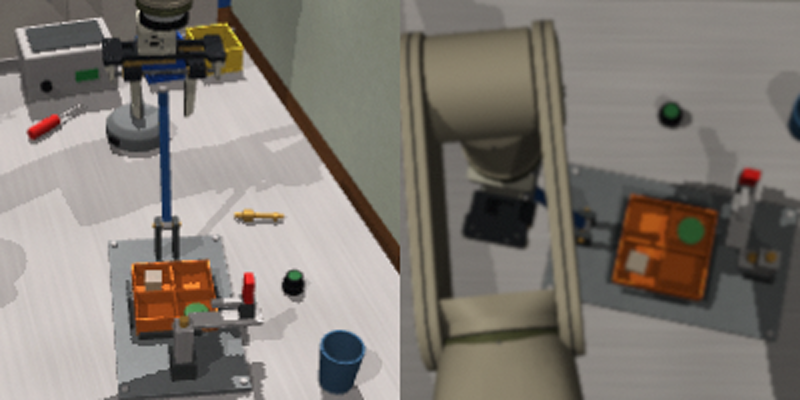

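The side view (left half) shows the bar tip at (165,90) between the two fingers. I'll close the gripper on it.

servo_tool(dp=[[0.04,0,0],[0.04,0,0],[0.04,0,0],[0.04,0,0],[0.04,0,0]], angular=[[0,0,0],[0,0,0],[0,0,0],[0,0,0],[0,0,0]], grip=[1,1,1,1,1])

```text
t: 4.5
ee_pos: [0.5844, 0.1238, 0.2628]
tcp_rot: [[0.186, 0.983, 0.0], [0.983, -0.186, 0.0], [0.0, 0.0, -1.0]]
ft_force: [-0.2, -0.5, 0.6]
width: 0.371
finger_force: 0.0
```

servo_tool(dp=[[0,0,0],[0,0,0],[0,0,0],[0,0,0],[0,0,0]], angular=[[0,0,0],[0,0,0],[0,0,0],[0,0,0],[0,0,0]], grip=[1,1,1,1,1])

```text
t: 5.0
ee_pos: [0.5842, 0.1238, 0.2626]
tcp_rot: [[0.186, 0.983, -0.0], [0.983, -0.186, 0.0], [-0.0, -0.0, -1.0]]
ft_force: [-0.7, -0.6, -0.4]
width: 0.17
finger_force: 30.0
```

Run:
```python
from h import *
f,A=st()
v=f-[0,.13,.08]; r=np.hypot(v[1],v[2]); th=np.arctan2(v[2],-v[1]); print(r,th)
for t in np.arange(1.9,0.2,-.1):
    print(round(t,2),np.round(10*(A.T@(np.array([f[0],.13-r*np.cos(t),.08+r*np.sin(t)])-f)),2))
```

```text
t 5.0 grasp fix mm [  0.4 211.3 270.6] F fix [-0.6 -0.7 -0.4] w 15.8 ff 30.0
tool x,y,z in fix [[0.0, 1.0, -0.0], [1.0, -0.0, -0.0], [-0.0, -0.0, -1.0]] q [0.12 0.11 1.45 0.   1.58 0.31]
0.20720355085034747 1.9740887709449142
1.9 [-0.14 -0.   -0.05]
1.8 [-0.34 -0.   -0.11]
1.7 [-0.55  0.   -0.15]
1.6 [-0.75  0.   -0.17]
1.5 [-0.96  0.   -0.16]
1.4 [-1.17  0.   -0.14]
1.3 [-1.37  0.   -0.09]
1.2 [-1.56  0.   -0.03]
1.1 [-1.75  0.    0.06]
1.0 [-1.93  0.    0.16]
0.9 [-2.1   0.    0.28]
0.8 [-2.26  0.    0.42]
0.7 [-2.4   0.    0.57]
0.6 [-2.52  0.    0.74]
0.5 [-2.63  0.    0.91]
0.4 [-2.72  0.    1.1 ]
0.3 [-2.79  0.    1.29]
```

servo_tool(dp=[[-0.14,0,-0.05],[-0.34,0,-0.11],[-0.55,0,-0.15],[-0.75,0,-0.17],[-0.96,0,-0.16]], angular=[[0,0,0],[0,0,0],[0,0,0],[0,0,0],[0,0,0]], grip=[1,1,1,1,1])

```text
t: 5.5
ee_pos: [0.5663, 0.0294, 0.2792]
tcp_rot: [[0.185, 0.983, 0.0], [0.983, -0.185, 0.002], [0.002, 0.0, -1.0]]
ft_force: [-0.9, 4.0, 1.2]
width: 0.169
finger_force: 30.0
```

```bash
python3 -c "
from h import *
st()"
```

```text
t 5.5 grasp fix mm [  0.3 115.2 287.2] F fix [-1.7  3.7  1.2] w 15.7 ff 30.0
tool x,y,z in fix [[-0.001, 1.0, 0.002], [1.0, 0.001, 0.0], [0.0, 0.002, -1.0]] q [-0.04  0.03  1.51  0.    1.61  0.15]
```

servo_tool(dp=[[-0.21,0,0.02],[-0.41,0,0.07],[-0.6,0,0.13],[-0.79,0,0.22],[-0.97,0,0.32]], angular=[[0,0,0],[0,0,0],[0,0,0],[0,0,0],[0,0,0]], grip=[1,1,1,1,1])

```text
t: 6.0
ee_pos: [0.5481, -0.0676, 0.2488]
tcp_rot: [[0.186, 0.982, 0.001], [0.982, -0.186, -0.001], [-0.001, 0.002, -1.0]]
ft_force: [-7.6, -1.9, 9.0]
width: 0.17
finger_force: 30.0
```

servo_tool(dp=[[-0.17,0,0.12],[-0.33,0,0.26],[-0.47,0,0.41],[-0.59,0,0.58],[-0.7,0,0.75]], angular=[[0,0,0],[0,0,0],[0,0,0],[0,0,0],[0,0,0]], grip=[1,1,1,1,1])

```text
t: 6.5
ee_pos: [0.5346, -0.1389, 0.1736]
tcp_rot: [[0.188, 0.982, 0.0], [0.982, -0.188, -0.006], [-0.006, 0.001, -1.0]]
ft_force: [-10.5, -10.8, 11.1]
width: 0.168
finger_force: 30.0
```

```bash
python3 -c "
from h import *
st()"
```

```text
t 6.5 grasp fix mm [  0.4 -56.  181.6] F fix [ -8.3 -12.6  11.1] w 15.6 ff 30.0
tool x,y,z in fix [[0.002, 1.0, -0.006], [1.0, -0.002, 0.001], [0.001, -0.006, -1.0]] q [-0.34  0.03  1.69 -0.01  1.41 -0.15]
```

servo_tool(dp=[[-0.03,0.02,0.19],[-0.1,0.03,0.38],[-0.1,0.03,0.38],[-0.1,0.03,0.38],[-0.1,0.03,0.38]], angular=[[0,0,0],[0,0,0],[0,0,0],[0,0,0],[0,0,0]], grip=[1,1,1,0.4,0.4])

```text
t: 7.0
ee_pos: [0.5362, -0.1458, 0.1336]
tcp_rot: [[0.187, 0.982, -0.0], [0.982, -0.187, -0.0], [-0.0, -0.0, -1.0]]
ft_force: [-0.9, -0.4, 0.9]
width: 0.281
finger_force: 0.0
```

servo_tool(dp=[[0,0,0],[0,0,0],[0,0,-0.3],[0,0,-0.5],[0,0,-0.5]], angular=[[0,0,0],[0,0,0],[0,0,0],[0,0,0],[0,0,0]], grip=[0.4,0.4,0.4,1,1])

```text
t: 7.5
ee_pos: [0.5388, -0.1454, 0.1875]
tcp_rot: [[0.185, 0.983, 0.006], [0.983, -0.185, -0.002], [-0.001, 0.006, -1.0]]
ft_force: [0.5, 1.1, 0.5]
width: 0.18
finger_force: 0.0
```

Run:
```python
from h import *
go((0,-46,150))
s=robot.camera('side')[140:290,220:370,::-1];t=robot.camera('top')[150:300,240:390,::-1]
cv2.imwrite('pics/b.png',cv2.resize(np.hstack([s,t]),(800,400),interpolation=cv2.INTER_CUBIC))
```

```text
t 7.5 grasp fix mm [  5.7 -61.7 195.5] F fix [0.3 1.1 0.5] w 16.8 ff 0.0
tool x,y,z in fix [[-0.001, 1.0, -0.001], [1.0, 0.001, 0.006], [0.006, -0.001, -1.0]] q [-0.36  0.03  1.67  0.    1.43 -0.17]
dp full scale [ 0.157 -0.06   0.455]
```

View pics/b.png

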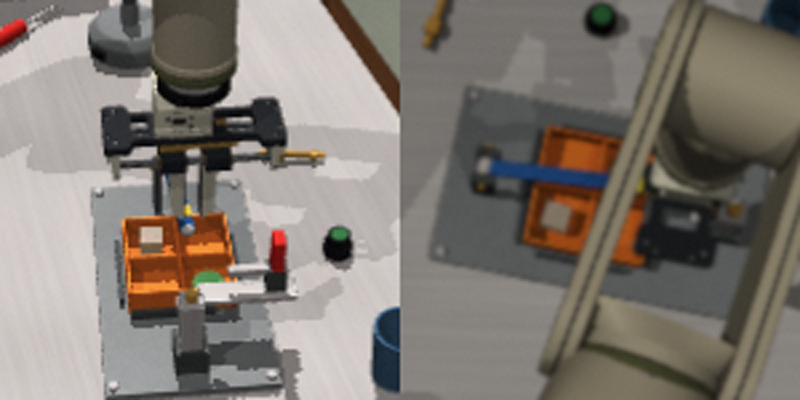

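The side half shows the tip at (188,228), just below the closed fingers and free of the catch. The top half shows the yellow pad at (640,180). Next I'll put the shut fingers over the pad and press down in small steps.

servo_tool(dp=[[0.12,-0.05,0],[0.12,-0.05,0.1],[0.12,-0.05,0.2],[0.12,-0.05,0.2],[0.12,-0.05,0.2]], angular=[[0,0,0],[0,0,0],[0,0,0],[0,0,0],[0,0,0]], grip=[1,1,1,1,1])

```text
t: 8.1
ee_pos: [0.5332, -0.1321, 0.1624]
tcp_rot: [[0.186, 0.983, -0.002], [0.983, -0.186, 0.001], [0.0, -0.002, -1.0]]
ft_force: [0.3, -0.6, -0.0]
width: 0.005
finger_force: 0.0
```

servo_tool(dp=[[0,0,0.08],[0,0,0.16],[0,0,0.24],[0,0,0.32],[0,0,0.32]], angular=[[0,0,0],[0,0,0],[0,0,0],[0,0,0],[0,0,0]], grip=[1,1,1,1,1])

```text
t: 8.6
ee_pos: [0.5328, -0.132, 0.1298]
tcp_rot: [[0.186, 0.983, -0.003], [0.983, -0.186, 0.001], [0.0, -0.003, -1.0]]
ft_force: [-0.7, 0.2, -0.8]
width: 0.006
finger_force: 0.0
```

```bash
python3 -c "
from h import *
st()"
```

```text
t 8.6 grasp fix mm [ -2.6 -49.5 137.8] F fix [-0.8  0.1 -0.8] w 0.5 ff 0.0
tool x,y,z in fix [[0.0, 1.0, 0.0], [1.0, -0.0, -0.003], [-0.003, 0.0, -1.0]] q [-0.34  0.07  1.74  0.    1.34 -0.15]
```

Run:
```python
from h import *
d=np.load('f.npz');R=d['R'];o=d['o']
q=[290.5,225.5]
for y0 in(0,): 
    c,v=ray('side',q); c=R.T@(c-o); v=R.T@v; s=-c[0]/v[0]; print('tip on x=0 plane',c+s*v)
s=robot.camera('side')[150:290,220:360,::-1];t=robot.camera('top')[150:290,250:390,::-1]
cv2.imwrite('pics/c.png',cv2.resize(np.hstack([s,t]),(800,400),interpolation=cv2.INTER_CUBIC))
```

```text
tip on x=0 plane [-1.38777878e-17 -1.16253777e-01  2.00413130e-01]
```

View pics/c.png

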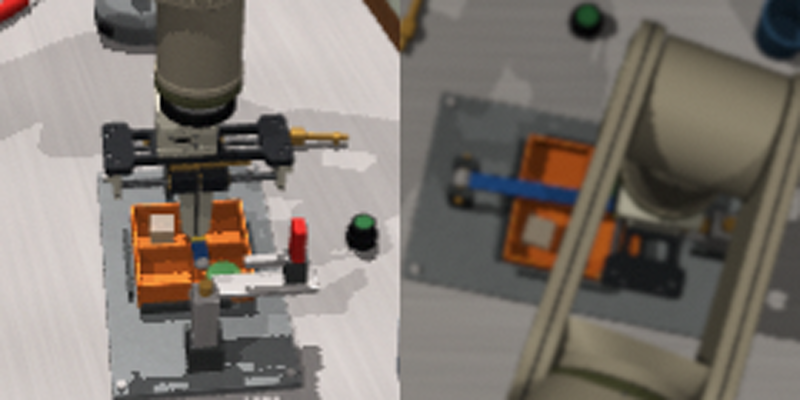

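In the side half the bar's tip is at (202,252) under the fingers, so they are pushing the bar down and the hinge drag is small. I'll keep going down and watch the force.

servo_tool(dp=[[0,0.02,0.03],[0,0.02,0.06],[0,0.02,0.08],[0,0.02,0.1],[0,0.02,0.1]], angular=[[0,0,0],[0,0,0],[0,0,0],[0,0,0],[0,0,0]], grip=[1,1,1,1,1])

```text
t: 9.2
ee_pos: [0.5357, -0.1326, 0.1213]
tcp_rot: [[0.186, 0.983, -0.0], [0.983, -0.186, 0.0], [0.0, -0.0, -1.0]]
ft_force: [0.5, -0.2, -0.3]
width: 0.006
finger_force: 0.0
```

servo_tool(dp=[[0,0,0.02],[0,0,0.04],[0,0,0.04]], angular=[[0,0,0],[0,0,0],[0,0,0]], grip=[1,1,1])

```text
t: 9.5
ee_pos: [0.5357, -0.1326, 0.1173]
tcp_rot: [[0.186, 0.983, -0.0], [0.983, -0.186, 0.0], [0.0, -0.0, -1.0]]
ft_force: [0.8, -0.6, -0.2]
width: 0.004
finger_force: 0.0
```

servo_tool(dp=[[0,0,0.02],[0,0,0.02]], angular=[[0,0,0],[0,0,0]], grip=[1,1])

```text
t: 9.7
ee_pos: [0.5357, -0.1326, 0.1154]
tcp_rot: [[0.186, 0.983, -0.0], [0.983, -0.186, 0.0], [0.0, -0.0, -1.0]]
ft_force: [-0.7, -0.4, 0.2]
width: 0.004
finger_force: 0.1
```

servo_tool(dp=[[0,0,0.02],[0,0,0.02]], angular=[[0,0,0],[0,0,0]], grip=[1,1])

```text
t: 9.9
ee_pos: [0.5357, -0.1326, 0.1134]
tcp_rot: [[0.186, 0.983, -0.0], [0.983, -0.186, 0.0], [0.0, -0.0, -1.0]]
ft_force: [0.4, 0.2, 0.0]
width: 0.008
finger_force: 0.1
```

servo_tool(dp=[[0,0,0.02],[0,0,0.02]], angular=[[0,0,0],[0,0,0]], grip=[1,1])

```text
t: 10.1
ee_pos: [0.5357, -0.1326, 0.1114]
tcp_rot: [[0.186, 0.983, -0.0], [0.983, -0.186, 0.0], [0.0, -0.0, -1.0]]
ft_force: [0.1, -0.1, 0.1]
width: 0.006
finger_force: 0.1
```

servo_tool(dp=[[0,0,0.02],[0,0,0.02]], angular=[[0,0,0],[0,0,0]], grip=[1,1])

```text
t: 10.3
ee_pos: [0.5359, -0.1327, 0.1096]
tcp_rot: [[0.186, 0.983, 0.0], [0.983, -0.186, -0.0], [-0.0, 0.0, -1.0]]
ft_force: [0.2, -0.5, 1.2]
width: 0.006
finger_force: 0.2
```

servo_tool(dp=[[0,0,0.02],[0,0,0.02]], angular=[[0,0,0],[0,0,0]], grip=[1,1])

```text
t: 10.5
ee_pos: [0.536, -0.1328, 0.1081]
tcp_rot: [[0.186, 0.983, 0.0], [0.983, -0.186, -0.0], [-0.0, 0.0, -1.0]]
ft_force: [-0.7, -0.8, 3.9]
width: 0.007
finger_force: 2.0
```

Run:
```python
from h import *
st()
s=robot.camera('side')[190:270,250:330,::-1]
cv2.imwrite('pics/d.png',cv2.resize(s,(560,560),interpolation=cv2.INTER_CUBIC))
```

```text
t 10.5 grasp fix mm [  0.6 -49.8 116.1] F fix [-0.6 -1.   3.9] w 0.6 ff 2.0
tool x,y,z in fix [[0.0, 1.0, -0.0], [1.0, -0.0, 0.0], [0.0, -0.0, -1.0]] q [-0.34  0.09  1.76 -0.    1.29 -0.15]
```

View pics/d.png

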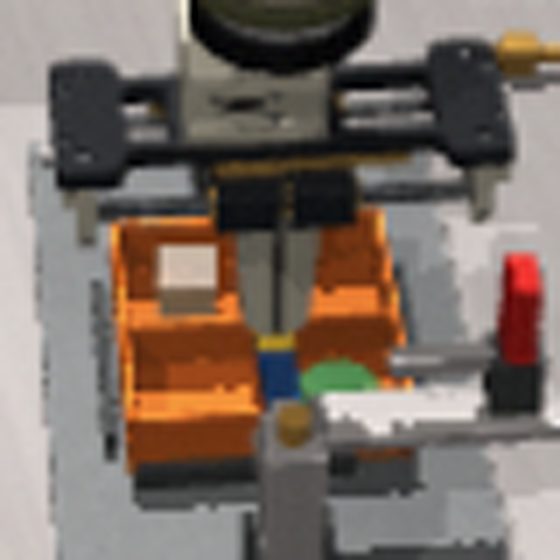

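The fingertips sit on the yellow patch at (278,335), and the force is starting to rise as the nose meets the ball. I'll go on in 1 mm steps.

servo_tool(dp=[[0,0,0.01],[0,0,0.01]], angular=[[0,0,0],[0,0,0]], grip=[1,1])

```text
t: 10.75
ee_pos: [0.5361, -0.1329, 0.1076]
tcp_rot: [[0.186, 0.983, 0.001], [0.983, -0.186, -0.001], [-0.0, 0.001, -1.0]]
ft_force: [-3.9, 0.0, 8.0]
width: 0.006
finger_force: 4.2
```

servo_tool(dp=[[0,0,0.01],[0,0,0.01]], angular=[[0,0,0],[0,0,0]], grip=[1,1])

```text
t: 10.95
ee_pos: [0.5361, -0.133, 0.1068]
tcp_rot: [[0.186, 0.983, 0.001], [0.983, -0.186, -0.001], [-0.001, 0.001, -1.0]]
ft_force: [-5.0, 0.6, 11.1]
width: 0.007
finger_force: 5.0
```

servo_tool(dp=[[0,0,0.01],[0,0,0.01]], angular=[[0,0,0],[0,0,0]], grip=[1,1])

```text
t: 11.15
ee_pos: [0.5361, -0.133, 0.1059]
tcp_rot: [[0.186, 0.983, 0.001], [0.983, -0.186, -0.001], [-0.001, 0.001, -1.0]]
ft_force: [-4.5, 0.4, 10.5]
width: 0.005
finger_force: 5.2
```

servo_tool(dp=[[0,0,0.01],[0,0,0.01]], angular=[[0,0,0],[0,0,0]], grip=[1,1])

```text
t: 11.35
ee_pos: [0.536, -0.1331, 0.1048]
tcp_rot: [[0.186, 0.983, 0.001], [0.983, -0.186, -0.001], [-0.001, 0.001, -1.0]]
ft_force: [-3.5, -0.9, 9.7]
width: 0.003
finger_force: 4.8
```

servo_tool(dp=[[0,0,0.01],[0,0,0.01]], angular=[[0,0,0],[0,0,0]], grip=[1,1])

```text
t: 11.55
ee_pos: [0.536, -0.1331, 0.1037]
tcp_rot: [[0.186, 0.983, 0.001], [0.983, -0.186, -0.001], [-0.001, 0.001, -1.0]]
ft_force: [-2.8, -0.7, 7.3]
width: 0.002
finger_force: 3.9
```

servo_tool(dp=[[0,0,0.01],[0,0,0.01]], angular=[[0,0,0],[0,0,0]], grip=[1,1])

```text
t: 11.75
ee_pos: [0.5359, -0.1332, 0.1024]
tcp_rot: [[0.186, 0.983, 0.0], [0.983, -0.186, -0.001], [-0.001, 0.001, -1.0]]
ft_force: [-2.9, -1.1, 5.1]
width: 0.009
finger_force: 2.8
```

servo_tool(dp=[[0,0,0.01],[0,0,0.01]], angular=[[0,0,0],[0,0,0]], grip=[1,1])

```text
t: 11.95
ee_pos: [0.5359, -0.1331, 0.101]
tcp_rot: [[0.186, 0.983, 0.0], [0.983, -0.186, -0.001], [-0.001, 0.001, -1.0]]
ft_force: [-1.1, -1.1, 1.7]
width: 0.001
finger_force: 1.3
```

The force peaked at 11 N and has now dropped off, which is the snap. Next I'll look for the hard stop, carefully.

servo_tool(dp=[[0,0,0.01],[0,0,0.01]], angular=[[0,0,0],[0,0,0]], grip=[1,1])

```text
t: 12.15
ee_pos: [0.536, -0.1329, 0.0997]
tcp_rot: [[0.186, 0.983, 0.0], [0.983, -0.186, -0.0], [-0.0, 0.0, -1.0]]
ft_force: [-0.1, -2.8, 2.1]
width: 0.003
finger_force: 1.0
```

servo_tool(dp=[[0,0,0.01],[0,0,0.01]], angular=[[0,0,0],[0,0,0]], grip=[1,1])

```text
t: 12.35
ee_pos: [0.536, -0.1329, 0.0991]
tcp_rot: [[0.186, 0.983, 0.0], [0.983, -0.186, -0.0], [-0.0, 0.0, -1.0]]
ft_force: [-1.5, -2.2, 6.5]
width: 0.003
finger_force: 3.3
```

servo_tool(dp=[[0,0,0.01],[0,0,0.01]], angular=[[0,0,0],[0,0,0]], grip=[1,1])

```text
t: 12.55
ee_pos: [0.5361, -0.1329, 0.0989]
tcp_rot: [[0.186, 0.983, 0.0], [0.983, -0.186, -0.001], [-0.0, 0.001, -1.0]]
ft_force: [-5.2, -0.3, 13.9]
width: 0.005
finger_force: 6.7
```

The last step moved only 0.2 mm and the force rose to 14 N, so the bar is down hard. I'll lift off and check that the ball holds it.

servo_tool(dp=[[0,0,-0.1],[0,0,-0.4],[0,0,-0.8],[0,0,-1.0],[0,0,-1.0]], angular=[[0,0,0],[0,0,0],[0,0,0],[0,0,0],[0,0,0]], grip=[1,1,1,1,0.3])

```text
t: 13.05
ee_pos: [0.538, -0.133, 0.2018]
tcp_rot: [[0.186, 0.983, 0.006], [0.983, -0.186, -0.002], [-0.0, 0.007, -1.0]]
ft_force: [-0.1, -0.5, -0.7]
width: 0.052
finger_force: 0.0
```

Run:
```python
from h import *
go((105,-82,188))
i=robot.camera('side')
s=i[190:270,250:330,::-1];t=robot.camera('top')[180:260,290:370,::-1]
d=np.load('f.npz');R=d['R'];o=d['o']
for th in (.016,.05,.1): # predicted patch pixel
    P=o+R@[0,.13-.18*np.cos(th)+.005*np.sin(th),.08+.18*np.sin(th)+.005*np.cos(th)];print(th,proj('side',P))
h=cv2.cvtColor(i,cv2.COLOR_RGB2HSV);m=cv2.inRange(h,(24,120,90),(34,255,255));m[:225]=0;m[250:]=0;m[:,:275]=0;m[:,305:]=0
yx=np.argwhere(m);print('yellow',len(yx),yx.mean(0)[::-1])
cv2.imwrite('pics/e.png',cv2.resize(np.hstack([s,t]),(800,400),interpolation=cv2.INTER_CUBIC))
```

```text
t 13.05 grasp fix mm [  2.6 -49.6 209.8] F fix [ 0.  -0.5 -0.7] w 4.9 ff 0.0
tool x,y,z in fix [[-0.0, 1.0, -0.0], [1.0, 0.0, 0.007], [0.007, -0.0, -1.0]] q [-0.34  0.01  1.66  0.    1.46 -0.15]
dp full scale [-0.324  1.022  0.225]
0.016 [[287.50756044 236.87809302]]
0.05 [[287.52260888 235.39493482]]
0.1 [[287.53205073 233.11948067]]
yellow 42 [289.11904762 238.42857143]
```

View pics/e.png

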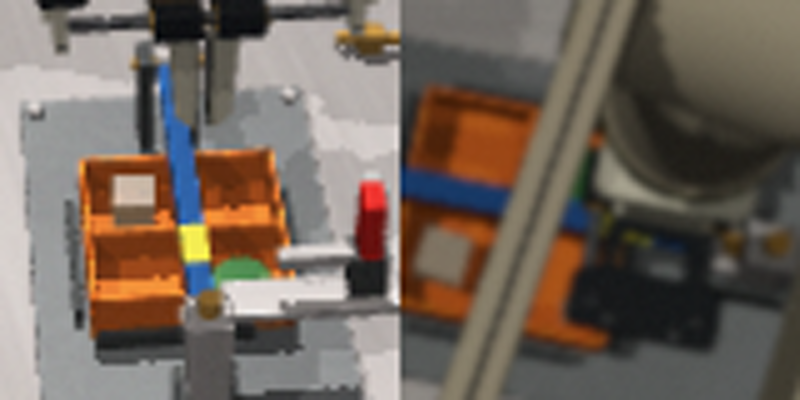

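The bar stays down with the hand off: the yellow patch is at (195,243) and the nose sits under the ball at (210,303). Tray and glass have not moved. Now the lock.

servo_tool(dp=[[-0.1,0.4,0],[-0.2,0.8,0],[-0.32,1.0,0],[-0.32,1.0,0.2],[-0.32,1.0,0.2]], angular=[[0,0,0],[0,0,0],[0,0,0],[0,0,0],[0,0,0]], grip=[0.1,0.1,0.1,0.1,0.1])

```text
t: 13.65
ee_pos: [0.6256, -0.1819, 0.1715]
tcp_rot: [[0.186, 0.982, -0.008], [0.982, -0.186, 0.003], [0.002, -0.009, -1.0]]
ft_force: [-0.8, 1.2, -0.3]
width: 0.449
finger_force: 0.0
```

Run:
```python
from h import *
go((103.5,-82,140))
s=robot.camera('side')[190:270,270:350,::-1];t=robot.camera('top')[150:230,310:390,::-1]
cv2.imwrite('pics/f.png',cv2.resize(np.hstack([s,t]),(800,400),interpolation=cv2.INTER_CUBIC))
```

```text
t 13.65 grasp fix mm [ 97.9 -81.4 179.5] F fix [-1.   1.  -0.3] w 41.7 ff 0.0
tool x,y,z in fix [[0.0, 1.0, 0.002], [1.0, -0.0, -0.009], [-0.009, 0.002, -1.0]] q [-0.36  0.31  1.39  0.    1.45 -0.17]
dp full scale [-0.007  0.06   0.394]
```

servo_tool(dp=[[0,0.02,0],[0,0.02,0.1],[0,0.02,0.2],[0,0.02,0.2],[0,0.02,0.2]], angular=[[0,0,0],[0,0,0],[0,0,0],[0,0,0],[0,0,0]], grip=[0.1,0.1,0.1,0.1,0.1])

```text
t: 14.25
ee_pos: [0.6296, -0.1828, 0.157]
tcp_rot: [[0.186, 0.983, -0.001], [0.983, -0.186, 0.0], [0.0, -0.001, -1.0]]
ft_force: [0.1, 0.2, 0.1]
width: 0.449
finger_force: 0.0
```

```bash
python3 -c "
from h import *
go((103.5,-82,140))"
```

```text
t 14.25 grasp fix mm [101.9 -81.5 165. ] F fix [0.  0.2 0.1] w 41.7 ff 0.0
tool x,y,z in fix [[-0.0, 1.0, 0.0], [1.0, 0.0, -0.001], [-0.001, 0.0, -1.0]] q [-0.36  0.32  1.4  -0.    1.42 -0.17]
dp full scale [-0.005  0.016  0.25 ]
```

Alignment is good, so I'll descend and grip.

servo_tool(dp=[[0,0.01,0.08],[0,0.01,0.16],[0,0.01,0.25],[0,0.01,0.25],[0,0.01,0.25]], angular=[[0,0,0],[0,0,0],[0,0,0],[0,0,0],[0,0,0]], grip=[0.1,0.1,0.1,1,1])

```text
t: 14.75
ee_pos: [0.6307, -0.1831, 0.1319]
tcp_rot: [[0.186, 0.983, -0.001], [0.983, -0.186, 0.0], [0.0, -0.001, -1.0]]
ft_force: [0.5, -0.6, -0.2]
width: 0.325
finger_force: 0.0
```

servo_tool(dp=[[0,0,0],[0,0,0],[0,0,0],[0,0,0]], angular=[[0,0,0],[0,0,0],[0,0,0],[0,0,0]], grip=[1,1,1,1])

```text
t: 15.15
ee_pos: [0.6312, -0.1833, 0.1331]
tcp_rot: [[0.186, 0.983, 0.0], [0.983, -0.186, -0.0], [-0.0, 0.0, -1.0]]
ft_force: [-1.4, -0.6, 2.0]
width: 0.149
finger_force: 30.0
```

```bash
python3 -c "
from h import *
st()"
```

```text
t 15.15 grasp fix mm [103.6 -81.7 141.1] F fix [-1.3 -0.8  2. ] w 13.8 ff 30.0
tool x,y,z in fix [[0.0, 1.0, -0.0], [1.0, -0.0, 0.0], [0.0, -0.0, -1.0]] q [-0.36  0.34  1.42 -0.    1.38 -0.17]
```

servo_tool(dp=[[0,-0.08,0],[0,-0.16,0],[0,-0.24,0],[0,-0.3,0],[0,-0.3,0]], angular=[[0,0,0],[0,0,0],[0,0,0],[0,0,0],[0,0,0]], grip=[1,1,1,1,1])

```text
t: 15.65
ee_pos: [0.6006, -0.1775, 0.1331]
tcp_rot: [[0.186, 0.983, -0.001], [0.983, -0.186, 0.0], [-0.0, -0.0, -1.0]]
ft_force: [-2.5, 0.5, 5.2]
width: 0.15
finger_force: 30.0
```

servo_tool(dp=[[0,-0.06,0],[0,-0.12,0],[0,-0.18,0],[0,-0.2,0],[0,-0.2,0]], angular=[[0,0,0],[0,0,0],[0,0,0],[0,0,0],[0,0,0]], grip=[1,1,1,1,1])

```text
t: 16.15
ee_pos: [0.5816, -0.1739, 0.1331]
tcp_rot: [[0.186, 0.983, 0.0], [0.983, -0.186, -0.0], [-0.0, 0.0, -1.0]]
ft_force: [-0.2, 0.2, 6.4]
width: 0.146
finger_force: 30.0
```

```bash
python3 -c "
from h import *
st()"
```

```text
t 16.15 grasp fix mm [ 53.1 -81.6 141.1] F fix [-0.3  0.2  6.4] w 13.6 ff 30.0
tool x,y,z in fix [[0.0, 1.0, -0.0], [1.0, -0.0, 0.0], [0.0, -0.0, -1.0]] q [-0.37  0.21  1.58  0.    1.35 -0.19]
```

Free so far: 50.5 mm travelled and no butting against the bar. On to the end stop.

servo_tool(dp=[[0,-0.06,0],[0,-0.12,0],[0,-0.17,0],[0,-0.2,0],[0,-0.2,0]], angular=[[0,0,0],[0,0,0],[0,0,0],[0,0,0],[0,0,0]], grip=[1,1,1,1,1])

```text
t: 16.65
ee_pos: [0.5619, -0.1702, 0.1331]
tcp_rot: [[0.186, 0.983, 0.0], [0.983, -0.186, -0.0], [-0.0, 0.0, -1.0]]
ft_force: [-0.6, 0.9, 7.9]
width: 0.151
finger_force: 30.0
```

servo_tool(dp=[[0,-0.02,0],[0,-0.02,0],[0,-0.02,0]], angular=[[0,0,0],[0,0,0],[0,0,0]], grip=[1,1,1])

```text
t: 16.95
ee_pos: [0.5615, -0.1701, 0.1332]
tcp_rot: [[0.186, 0.983, 0.003], [0.983, -0.186, -0.001], [-0.0, 0.004, -1.0]]
ft_force: [8.2, -0.7, 2.0]
width: 0.152
finger_force: 30.0
```

servo_tool(dp=[[0,-0.01,0],[0,-0.02,0],[0,-0.02,0]], angular=[[0,0,0],[0,0,0],[0,0,0]], grip=[1,1,1])

```text
t: 17.25
ee_pos: [0.5611, -0.17, 0.1333]
tcp_rot: [[0.186, 0.983, 0.007], [0.983, -0.186, -0.002], [-0.0, 0.007, -1.0]]
ft_force: [16.5, -2.5, -3.9]
width: 0.148
finger_force: 30.0
```

```bash
python3 -c "
from h import *
st()"
```

```text
t 17.25 grasp fix mm [ 32.2 -81.6 141.3] F fix [16.7  0.6 -3.9] w 13.7 ff 30.0
tool x,y,z in fix [[-0.0, 1.0, -0.0], [1.0, 0.0, 0.007], [0.007, -0.0, -1.0]] q [-0.38  0.15  1.64  0.    1.34 -0.2 ]
```

The travel is 71.4 mm, with a firm 17 N against the stop. I'll open, lift clear and look.

servo_tool(dp=[[0,0,0],[0,0,0],[0,0,0],[0,0.02,0],[0,0.02,0]], angular=[[0,0,0],[0,0,0],[0,0,0],[0,0,0],[0,0,0]], grip=[0.2,0.2,0.2,0.2,0.2])

```text
t: 17.75
ee_pos: [0.56, -0.1698, 0.1322]
tcp_rot: [[0.186, 0.983, -0.001], [0.983, -0.186, 0.0], [0.0, -0.001, -1.0]]
ft_force: [-0.1, -0.4, -0.4]
width: 0.4
finger_force: 0.0
```

servo_tool(dp=[[0,0,-0.2],[0,0,-0.6],[0,0,-1.0],[0,0,-1.0]], angular=[[0,0,0],[0,0,0],[0,0,0],[0,0,0]], grip=[0.2,0.2,0.2,0.2])

```text
t: 18.15
ee_pos: [0.5633, -0.1711, 0.2399]
tcp_rot: [[0.186, 0.983, 0.01], [0.983, -0.186, -0.004], [-0.002, 0.01, -1.0]]
ft_force: [1.4, -1.1, 1.3]
width: 0.398
finger_force: 0.0
```

servo_tool(dp=[[0.4,-0.1,-0.2],[0.8,-0.2,-0.5],[1.0,-0.2,-0.5],[1.0,-0.2,-0.5]], angular=[[0,0,0],[0,0,0],[0,0,0],[0,0,0]], grip=[0.2,0.2,0.2,0.2])

```text
t: 18.55
ee_pos: [0.5599, -0.0654, 0.2835]
tcp_rot: [[0.183, 0.983, 0.002], [0.983, -0.183, 0.0], [0.001, 0.002, -1.0]]
ft_force: [-0.6, -0.9, -0.3]
width: 0.402
finger_force: 0.0
```

Run:
```python
from h import *
st()
i=robot.camera('side');j=robot.camera('top')
d=np.load('f.npz');R=d['R'];o=d['o']+R@[.0015,.0015,0]
h=cv2.cvtColor(i,cv2.COLOR_RGB2HSV);m=cv2.inRange(h,(0,200,100),(5,255,255))|cv2.inRange(h,(172,200,100),(180,255,255));m[:200]=0;m[280:]=0;m[:,:260]=0;m[:,345:]=0
yx=np.argwhere(m);print('red px',len(yx),yx.mean(0)[::-1])
for x in (.105,.033):print(x,proj('side',o+R@[x,-.082,.130]))
s=i[190:270,250:330,::-1];t=j[170:250,300:380,::-1]
cv2.imwrite('pics/g.png',cv2.resize(np.hstack([s,t]),(800,400),interpolation=cv2.INTER_CUBIC))
```

```text
t 18.55 grasp fix mm [ 11.6  20.9 291.5] F fix [-0.4 -1.  -0.3] w 37.4 ff 0.0
tool x,y,z in fix [[-0.003, 1.0, 0.001], [1.0, 0.003, 0.002], [0.002, 0.001, -1.0]] q [-0.21  0.01  1.51  0.    1.61 -0.02]
red px 54 [301.22222222 233.38888889]
0.105 [[324.13255491 231.94476217]]
0.033 [[300.28551137 233.48941482]]
```

View pics/g.png

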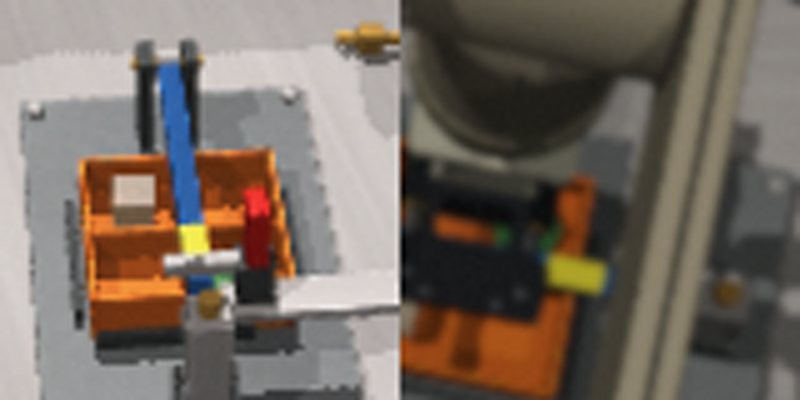

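The bolt lies across the bar at (200,262), just behind the nose. The red grip, at (258,228), is at its end-stop position. The bar, tray and glass are in place and the robot is clear, so I'll hand in.

```bash
python3 -c "
from workcell import robot
print(robot.job_done())"
```

```text
the job is handed in; nothing more can be done
None
```

The keeper bar snapped home at about 11 N and stayed down when I let go, and only then was the red lock slid about 71 mm to its end stop across the bar; the tray and glass looked unmoved in the last picture, and the job was handed in at about 19 s.

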